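Shine the inspection lamp on the toe of a sandal coasting on the turntable

ROBOT

A 6-joint arm with a two-finger parallel gripper is mounted at the origin on the work surface. World frame = base frame: x ahead of the robot, y to its left, z up, the work surface at z = 0. Lengths are in mm, angles in rad, forces in N, time in s.
With the tool pointing down it reaches from about 275 to 1000 mm from the base axis. Payload 8.4 kg.
Tool frame: the origin (TCP) lies at the very end of the fingers, on their centre line; the grasp point (between the pads) lies 19 mm behind it; z points along the fingers, y is the line along which they close (so a half turn about z gives the same grasp; the last joint's range is limited). The gripper opens to 85 mm and grips with 20 to 120 N. Pads are 22 mm wide; open, the fingers measure 114 mm over their backs; the gripper's body (76 mm by 85 mm) begins 54 mm behind the grasp point. The pads swing forward as they close: fully open they stand 13 mm farther back than shut.
Start: joints at [-1.138, 0.353, 1.633, -0, 1.155, -0.002], TCP at [263.267, -566.849, 231.281] pointing down, gripper open.
Joint ranges: [-2.63, 2.63], [-0.92, 2.1], [0.06, 2.66], [-1.3, 4.44], [0, 2.69], [-3.02, 3.02]. Speed limits (rad/s): [2.22, 2.22, 2.79, 3.14, 3.14, 3.14].

INTERFACE

Orientations are given as [roll, pitch, yaw] about the fixed x, y, z axes, in that order (R = Rz(yaw) Ry(pitch) Rx(roll)).
In Python, from rig import telemetry, imaging, r gives the robot as it stands. The module is installed in compiled form; this text tells all that it offers.
- The arm moves only by the tool step_arm, never from a script. Its argument "moves" is a list of rows, each a list of 3 entries, a list of its own where there are three numbers: the turn, a rotation vector about the tool's x, y, z scaled (see below), then the shift along the tool's x, y, z scaled (see below), then the opening, from -1 (shut) to 1 (fully open). A call has 1 to 8 rows; each row is the pose to reach, as a shift and turn from the pose commanded when the call began, along the tool's axes at that moment; what a row does not reach only later rows make up. The controller multiplies each number of a shift by 200 mm and each number of a turn by 45 degrees. A row lasts 1/10 s, in which the tool goes at most 50 mm and 8.59 degrees, less where a joint would pass 70% of its speed; a pose out of reach is approached as far as the arm can. A call with a number of a shift or a turn outside -1 to 1 is refused whole. A call with a gripper value outside its range is refused whole. The fingers move at their own pace and stop on an object; "squeeze" is the grip in N (left out, the last holds). Time passes only in rows, so rows that repeat a pose let the fingers close. It gives the time, the measured TCP pose, the force, the opening and the grip force at its end, in the units of the state.
- telemetry.sense(): the state, without advancing time (a new reading comes with each control period).
- imaging.grab_frame(name): name is "scene" or "top"; returns the picture (400x640x3 uint8, red, green, blue); there is no depth.
- imaging.calibration(name): a dict with "fx", "fy", "cx", "cy" (pixels), "cam_to_world" (4x4, takes a point from camera to world coordinates). Camera axes: x right, y up, looking along -z (the intrinsics and any distortion apply to the point x, -y, -z); pixel columns grow to the right and rows downward; lengths in mm; the calibration is good to about 2 mm. A picture is of the moment at which its call begins. calibration takes no time and is no camera call.
- r.sign_off(): hands the job in; it is judged then, once.
Trained networks look in the newest picture that a camera, given by its name, has taken for a name from the list of things; names that differ only in an ending like _2 or _b are one class to them, and where a whole thing is asked for, a point or a joint stands for the part that bears it (a point fixed in the world has none). Each returns a list of dicts, best first, with "conf" (0 to 1); they miss things now and then, are a little off and sometimes report something else, mostly with a low value. They report only what shows in the picture. A call takes as long as a camera call. They do not tell look-alikes from the thing itself.
- imaging.recognise(camera, name): "extent" ([left, top, width, height] in pixels, round what is visible of it).
- imaging.mark_of(camera, name): "xy" ([column, row] in pixels: a listed point, or the origin of a listed thing).
The state is a dict: "clock": time; "qpos": joint angles; "qvel": joint speeds; "joint_efforts": joint torques, N m; "eef_pos": TCP position; "tcp_rot": TCP orientation; "contact_force": force on the tool from outside, world axes, zero at the start; "wrist_torque": the same for the moment, N m; "opening": opening from 0.0 (shut) to 1.0 (fully open); "grasp_force": force on a finger pad.
Only numpy, scipy, OpenCV 4.12 (cv2) and the standard library are available. Lean on these libraries where they do the work, as an engineer would, in place of code of your own. Each camera call takes 0.05 s, during which the arm holds its last target. There are 200 camera calls.

TASK

Check that the sandal clamped on the finishing turntable sits firm while it runs: set the turntable coasting at an easy pace by its peg, either way round, take the hand lamp by its handle and, with lens down and nothing touching the turntable, keep the lens some 5 to 11 cm above the toe, moving along with it within 3 cm sideways, for 6 seconds without a break while the table is still turning at 0.4 rad/s or more. Then stand the lamp upright back on its rubber pad and let go; the turntable may coast on. Do not touch the sandal with robot or lamp, do not spin the table faster than 2.5 rad/s, and leave the other things on the bench where they are.

Things in the scene. Friction and masses are not known exactly. Their poses are not given: they have to be found in the camera images.
- stand: turntable on the bench: fixed dark foot 190 mm across, carrying a round aluminium platter 280 mm across and 14 mm thick whose top is 55 mm above the bench. Origin: on the turning axis (vertical), at bench height. Place varies, the foot does not move
- platter (a joint): angle of the platter, rad, counter-clockwise positive from above, no stops; starts at rest anywhere. Platter, sandal and peg: nominally 2.6 kg, 0.024 kg m2 about the axis (platter mass varies up to 40 %). Very free bearing: viscous 0.0006 N m s/rad plus dry 0.0004 N m, so at 1 rad/s it loses some 0.03 to 0.06 rad/s each second
- peg (a point): centre of the top end of the upright black peg for pushing the platter round, 20 mm across, 50 mm tall, standing on the platter 125 mm from the axis (top 105 mm above the bench). Seen from above it stands 90 degrees counter-clockwise of the toe
- toe (a point): point on the toe of the platform sandal clamped on the platter, on top of the cork sole, 12 mm in from its front tip, 100 mm from the turning axis, 95 mm above the bench; turns with the platter. Sole 224 mm long, centred on the axis, up to 84 mm wide; blue straps rise to 150 mm above the bench at the heel and 136 mm over the forefoot
- lamp: hand inspection lamp standing on its pad: grey round head 64 mm across and 38 mm high, with an upright black round handle 28 mm across on top of it, from 38 to 116 mm above the underside; 220 g. Origin: lens, the centre of the underside; z up along the handle
- pad: flat round black rubber pad 110 mm across, 6 mm thick, fixed to the bench, left or right of the turntable: the lamp's place. Origin: centre of the underside, on the bench
- tray: bystander: open grey parts tray 120 x 120 x 40 mm on the other side of the turntable than the pad; origin centre of underside
- hammer: bystander: hammer 240 mm long lying near the robot, left; origin at its middle, underside
- jar: bystander: jar 60 mm across, 70 mm tall, near the robot, right; origin centre of underside
- spool: bystander: white spool 56 mm across, 70 mm tall, far right; origin centre of underside
- sandal: the platform sandal itself, see toe. Origin: on the turning axis, on the platter's top (55 mm above the bench); x points to the toe, z up
Mind the look-alikes: they are no part of the job. Of the things that look like the pad, take the one that is farthest to the robot's left at the start.

How it is judged:
By the outcome, as a careful person would: the job done as asked, in the order asked, and still so for the second after the job is handed in, with the robot touching nothing.
It also fails if it takes over 54 s, if anything falls off the work surface, if the arm or the gripper's body presses on something with over 40 N, if the wrist force passes 120 N, or if a joint passes its speed limit or range.

## Working session

There is one attempt and no reset: what is moved stays moved. The work goes in short steps, Python scripts to look and compute and a tool call to move; the robot and the scene stay as the last step left them, time stands still between calls to the robot, and variables do not carry over. Pictures are saved under pics/ and viewed, at most 10 in all, crops included, and the job is handed in when it is done.

Besides the shell and the picture viewer there is one more tool, called as name([rows], argument=value, ...), one row to a line, values as JSON. step_arm: Moves the arm, as the interface text tells. Its arguments: {"type":"object","properties":{"moves":{"type":"array"},"squeeze":{"type":"number"}},"required":["moves"]}

```bash
mkdir -p pics; cat > h.py <<'E'
import numpy as np, cv2
from rig import telemetry, imaging, r
def ray(cam,uv):
    c=imaging.calibration(cam);M=np.array(c["cam_to_world"]);
    d=np.array([(uv[0]-c["cx"])/c["fx"],-(uv[1]-c["cy"])/c["fy"],-1.]);return M[:3,3],M[:3,:3]@d
def at(cam,uv,z):
    o,d=ray(cam,uv);return (o+d*(z-o[2])/d[2])[:2]
def proj(cam,p):
    c=imaging.calibration(cam);M=np.array(c["cam_to_world"]);q=M[:3,:3].T@(np.array(p)-M[:3,3])
    return c["cx"]+c["fx"]*q[0]/-q[2], c["cy"]-c["fy"]*q[1]/-q[2]
E
python3 - <<'E'
from h import *
for n in("top","scene"):
    im=imaging.grab_frame(n);cv2.imwrite(f"pics/{n}0.png",im[:,:,::-1])
    c=imaging.calibration(n);print({k:np.round(v,2).tolist() for k,v in c.items()})
hs=dict(stand=0,peg=105,toe=95,lamp=6,pad=0,tray=0,hammer=0,jar=0,spool=0,sandal=55)
for n,h in hs.items():
    for cam in("top","scene"):
        for m in imaging.mark_of(cam,n): print(n,cam,np.round(m["xy"]),round(m["conf"],2),np.round(at(cam,m["xy"],h)))
s=telemetry.sense();print({k:np.round(v,3).tolist() for k,v in s.items()})
E
```

```text
{'fx': 482.28, 'fy': 482.28, 'cx': 315.23, 'cy': 200.68, 'cam_to_world': [[-0.01, 1.0, -0.07, 398.29], [-1.0, -0.01, 0.0, -27.27], [0.0, 0.07, 1.0, 1634.71], [0.0, 0.0, 0.0, 1.0]]}
{'fx': 519.26, 'fy': 519.26, 'cx': 319.87, 'cy': 200.45, 'cam_to_world': [[-0.28, -0.76, 0.59, 1272.86], [0.96, -0.22, 0.17, 161.37], [-0.0, 0.61, 0.79, 1130.0], [0.0, 0.0, 0.0, 1.0]]}
stand top [321. 182.] 0.66 [584. -55.]
stand scene [309. 244.] 0.86 [578. -68.]
peg top [301. 151.] 0.57 [669.  12.]
peg scene [332. 261.] 0.85 [674.  19.]
toe top [347. 154.] 0.57 [ 660. -137.]
toe scene [274. 237.] 0.92 [ 640. -135.]
lamp top [414. 216.] 0.53 [ 464. -367.]
lamp scene [219. 180.] 0.84 [ 448. -373.]
pad top [448. 263.] 0.98 [ 305. -479.]
pad top [412. 214.] 0.89 [ 470. -360.]
pad top [432. 162.] 0.68 [ 647. -434.]
pad scene [208. 137.] 0.95 [ 296. -473.]
pad scene [224. 183.] 0.92 [ 449. -357.]
pad scene [171. 229.] 0.86 [ 634. -431.]
tray top [196. 209.] 0.63 [493. 370.]
tray scene [485. 250.] 0.92 [473. 370.]
hammer top [244. 257.] 0.96 [331. 209.]
hammer top [360. 253.] 0.66 [ 341. -183.]
hammer scene [428. 195.] 0.67 [334. 204.]
jar top [360. 254.] 0.7 [ 337. -182.]
jar scene [296. 171.] 0.84 [ 353. -175.]
spool top [388. 143.] 0.79 [ 715. -283.]
spool top [299. 151.] 0.52 [689.  21.]
spool scene [207. 265.] 0.9 [ 710. -297.]
spool scene [218. 181.] 0.45 [ 446. -378.]
sandal top [328. 182.] 0.77 [577. -75.]
sandal top [418. 218.] 0.37 [ 456. -368.]
sandal scene [306. 232.] 0.78 [580. -75.]
{'clock': 1.1, 'qpos': [-1.138, 0.353, 1.633, 0.0, 1.155, -0.002], 'qvel': [0.001, 0.001, -0.0, 0.001, -0.001, -0.0], 'joint_efforts': [-0.0, -60.518, -34.244, 0.0, 0.001, -0.0], 'eef_pos': [263.267, -566.876, 231.3], 'tcp_rot': [3.142, -0.0, 0.435], 'contact_force': [0.125, -0.142, -0.912], 'wrist_torque': [0.014, 0.028, -0.016], 'grasp_force': 0.0, 'opening': 0.998}
```

View pics/top0.png

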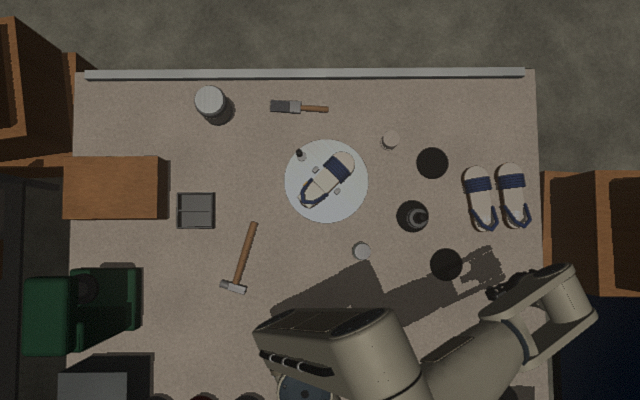

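View pics/scene0.png

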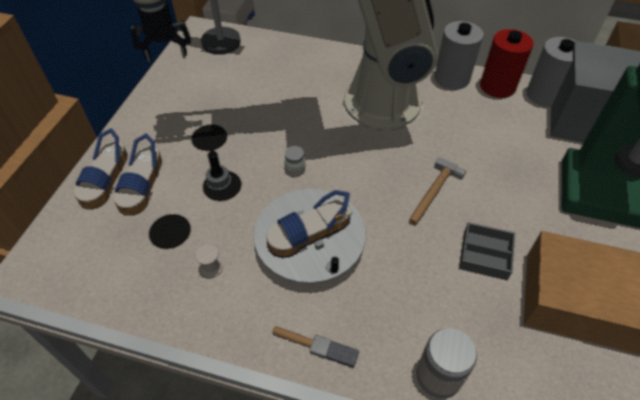

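```bash
python3 - <<'E'
import cv2
a=cv2.imread("pics/top0.png")[120:300,280:480]; b=cv2.imread("pics/scene0.png")[100:300,130:380]
a=cv2.resize(a,(400,360),interpolation=2); b=cv2.resize(b,(400,320),interpolation=2)
b=cv2.copyMakeBorder(b,0,40,0,0,0)
cv2.imwrite("pics/crop0.png",cv2.hconcat([a,b]))
E
```

```text
(no output)
```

View pics/crop0.png

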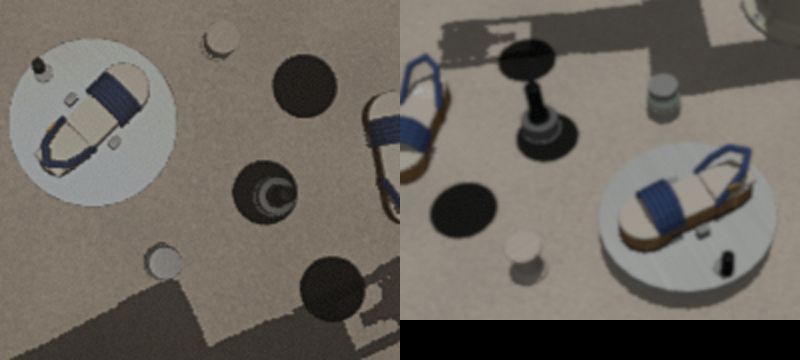

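Three pad-like discs in the top picture: (412,215) with the lamp standing on it at y≈-360, (432,162) at y≈-434, and (446,264) at y≈-479. The one farthest left (largest y) is (412,215), and the crop shows the lamp standing on it. The peg is at top (300,152) and the toe at about (346,157). Next I refine these by circle fits.

```bash
python3 - <<'E'
from h import *
from scipy.optimize import least_squares
for cam in("top","scene"):
    im=cv2.imread(f"pics/{cam}0.png")
    hsv=cv2.cvtColor(im,cv2.COLOR_BGR2HSV)
    def blob(mask,seed):
        mask=cv2.morphologyEx(mask.astype(np.uint8),cv2.MORPH_CLOSE,np.ones((3,3)))
        n,l,st,ce=cv2.connectedComponentsWithStats(mask)
        ids=np.unique(l[seed[1]-12:seed[1]+13,seed[0]-12:seed[0]+13]);ids=ids[ids>0]
        return (l==max(ids,key=lambda i:st[i,4]))
    def fit(b,z,R,name):
        cs,_=cv2.findContours(b.astype(np.uint8),cv2.RETR_EXTERNAL,cv2.CHAIN_APPROX_NONE)
        h=cv2.convexHull(max(cs,key=len))[:,0]
        P=np.array([at(cam,p,z) for p in h])
        f=least_squares(lambda q:np.hypot(P[:,0]-q[0],P[:,1]-q[1])-q[2],[*P.mean(0),R],loss="soft_l1",f_scale=3)
        print(cam,name,np.round(f.x,1),R,round(np.sqrt(2*f.cost/len(P)),1))
    g=im.max(2)
    sp=(321,182) if cam=="top" else (309,244)
    lp=(412,215) if cam=="top" else (222,184)
    # sample colours
    print(cam,im[sp[1]-30,sp[0]],im[lp[1]+8,lp[0]-8],im[10+lp[1],lp[0]+60])
    fit(blob((im[:,:,0].astype(int)-im[:,:,2]>-8)&(g>120),sp),55,140,"platter")
    fit(blob(g<50,lp),6,55,"pad")
E
```

```text
top [144 150 150] [28 30 32] [45 53 62]
top platter [580.7 -68.4 138.1] 140 0.4
top pad [ 463.2 -359.5   52.7] 55 0.5
scene [141 149 156] [20 22 22] [131 140 144]
scene platter [578.5 -66.1 138.9] 140 0.5
scene pad [ 346.4 -435.8  101.9] 55 6.6
```

```bash
python3 - <<'E'
from h import *
C=np.array([579.6,-67.2])
print(at("top",(421.5,217.5),122),at("scene",(213,153),122))
for cam,l,p in(("top",(463,-359),6),("top",(458,-366),6),("scene",(463,-359),6),("scene",(458,-366),6)): print(cam,l,proj(cam,[*l,6]),proj(cam,[*l,122]))
for cam,uv,h in(("top",(301,151),105),("scene",(332,261),105),("top",(347,154),95),("scene",(274,237),95)):
    d=at(cam,uv,h)-C;print(cam,h,np.round(d),np.hypot(*d),np.degrees(np.arctan2(d[1],d[0])))
im=[cv2.imread(f"pics/{c}0.png") for c in("top","scene")]
a=cv2.resize(im[0][185:245,380:450],(400,343),interpolation=2);b=cv2.resize(im[1][145:205,185:255],(400,343),interpolation=2)
cv2.imwrite("pics/crop1.png",cv2.convertScaleAbs(cv2.hconcat([a,b]),alpha=1.8))
E
```

```text
[ 453.5431441  -366.06354259] [ 451.01182155 -368.55493451]
top (463, -359) (np.float64(411.6946880691082), np.float64(216.04402927774927)) (np.float64(419.17675515397667), np.float64(214.5095453415756))
top (458, -366) (np.float64(413.79938136301047), np.float64(217.50425157373581)) (np.float64(421.4439224129844), np.float64(216.0809801674932))
scene (463, -359) (np.float64(221.26389730476566), np.float64(185.0369395898193)) (np.float64(214.56472828790027), np.float64(156.97190842449348))
scene (458, -366) (np.float64(219.63566539254947), np.float64(183.18190150042398)) (np.float64(212.84718892987974), np.float64(155.0767447903467))
top 105 [91. 78.] 120.15411078082631 40.67997531213934
scene 105 [94. 85.] 126.37411267701872 42.00394933070187
top 95 [ 82. -70.] 107.50043882897586 -40.4074120964928
scene 95 [ 62. -67.] 91.58678367369718 -47.375784976126525
```

View pics/crop1.png

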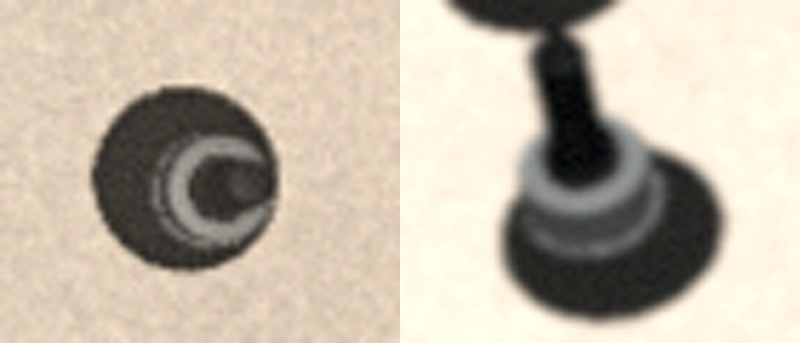

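The lamp stands at about (454,-371). The platter axis is at (579.6,-67.2) and the peg is at 41.5°. The plan is to push the peg clockwise with the closed fingers.

```bash
cat >> h.py <<'E'
C=np.array([579.6,-67.2])
from scipy.spatial.transform import Rotation as Ro
def rows(p0,yaw0,tg,nd=3):
    """tg: list of (x,y,z,yaw) -> (turn z, shift xyz) scaled; tool pointing down"""
    R=np.array([[np.cos(yaw0),np.sin(yaw0),0],[np.sin(yaw0),-np.cos(yaw0),0],[0,0,-1]])
    for x,y,z,w in tg:
        s=R.T@(np.array([x,y,z])-p0)/200; t=-np.degrees((w-yaw0+np.pi)%(2*np.pi)-np.pi)/45
        print([[0,0,round(t,nd)],np.round(s,nd).tolist()])
def pol(r,d): return C+r*np.array([np.cos(np.radians(d)),np.sin(np.radians(d))])
E
python3 - <<'E'
from h import *
p0=np.array([263.27,-566.85,231.28]);w=.435
e=pol(127,63.5);print(e)
rows(p0,w,[(*e,231.28,np.radians(63.5))])
inc=np.cumsum([3,3,3,2.5,2.5,3,3.5,4,4.5,5,5.5,6,6.5,7,7.5,8]);f=63.5-inc
T=[(*pol(127,a),72,np.radians(a)) for a in f]
rows(np.array([*e,72]),np.radians(63.5),T[:8]);rows(np.array(T[7][:3]),T[7][3],T[8:])
E
```

```text
[636.26712226  46.45666392]
[[0, 0, np.float64(-0.857)], [2.984, -1.995, 0.0]]
[[0, 0, np.float64(0.067)], [-0.001, 0.033, 0.0]]
[[0, 0, np.float64(0.133)], [-0.003, 0.066, 0.0]]
[[0, 0, np.float64(0.2)], [-0.008, 0.099, 0.0]]
[[0, 0, np.float64(0.256)], [-0.013, 0.127, 0.0]]
[[0, 0, np.float64(0.311)], [-0.019, 0.154, 0.0]]
[[0, 0, np.float64(0.378)], [-0.028, 0.186, 0.0]]
[[0, 0, np.float64(0.456)], [-0.04, 0.222, 0.0]]
[[0, 0, np.float64(0.544)], [-0.057, 0.263, 0.0]]
[[0, 0, np.float64(0.1)], [-0.002, 0.05, 0.0]]
[[0, 0, np.float64(0.211)], [-0.009, 0.105, 0.0]]
[[0, 0, np.float64(0.333)], [-0.022, 0.164, 0.0]]
[[0, 0, np.float64(0.467)], [-0.042, 0.228, 0.0]]
[[0, 0, np.float64(0.611)], [-0.072, 0.293, 0.0]]
[[0, 0, np.float64(0.767)], [-0.112, 0.36, 0.0]]
[[0, 0, np.float64(0.933)], [-0.163, 0.425, 0.0]]
[[0, 0, np.float64(1.111)], [-0.227, 0.486, 0.0]]
```

step_arm([
  [[0,0,-0.25],[1,-0.65,0],-1],
  [[0,0,-0.25],[1,-0.65,0],-1],
  [[0,0,-0.25],[1,-0.65,0],-1],
  [[0,0,-0.25],[1,-0.65,0],-1],
  [[0,0,-0.25],[1,-0.65,0],-1],
])

```text
clock: 1.6
eef_pos: [390.8, -362.4, 231.5]
tcp_rot: [3.142, -0.0, 0.632]
contact_force: [-0.2, 0.1, -0.5]
opening: 0.142
grasp_force: 0.0
```

step_arm([
  [[0,0,0],[1,-0.42,0],-1],
  [[0,0,0],[1,-0.42,0],-1],
  [[0,0,0],[1,-0.42,0],-1],
  [[0,0,0],[1,-0.42,0],-1],
  [[0,0,0],[1,-0.42,0],-1],
])

```text
clock: 2.1
eef_pos: [503.6, -175.4, 231.5]
tcp_rot: [3.142, -0.001, 0.634]
contact_force: [-0.2, -1.0, -0.8]
opening: -0.003
grasp_force: 0.0
```

step_arm([
  [[0,0,-0.2],[1,-0.42,0],-1],
  [[0,0,-0.4],[1,-0.42,0],-1],
  [[0,0,-0.6],[1,-0.42,0],-1],
  [[0,0,-0.6],[1,-0.42,0],-1],
  [[0,0,-0.6],[1,-0.42,0],-1],
  [[0,0,-0.6],[1,-0.42,0],-1],
])

```text
clock: 2.7
eef_pos: [614.6, 9.0, 231.0]
tcp_rot: [-3.142, -0.0, 1.105]
contact_force: [-0.5, -0.8, -0.7]
opening: -0.001
grasp_force: 0.0
```

```bash
python3 - <<'E'
from h import *
s=telemetry.sense();p=np.array(s["eef_pos"]);w=s["tcp_rot"][2];print(s["clock"],p,w,s["qpos"])
rows(p,w,[(*pol(127,63.5),231,np.radians(63.5)),(*pol(127,63.5),72,np.radians(63.5))])
E
```

```text
2.7 [614.55716272   9.0091503  230.98529573] 1.1049448648990214 [1.21186195e-02 3.37243778e-01 1.65692936e+00 1.95519147e-04
 1.14735638e+00 4.77889746e-01]
[[0, 0, np.float64(-0.004)], [0.216, 0.013, -0.0]]
[[0, 0, np.float64(-0.004)], [0.216, 0.013, 0.795]]
```

step_arm([
  [[0,0,0],[0.215,0.01,0.2],-1],
  [[0,0,0],[0.215,0.01,0.45],-1],
  [[0,0,0],[0.215,0.01,0.7],-1],
  [[0,0,0],[0.215,0.01,0.795],-1],
  [[0,0,0],[0.215,0.01,0.795],-1],
])

```text
clock: 3.2
eef_pos: [631.2, 42.7, 68.3]
tcp_rot: [-3.135, 0.004, 1.101]
contact_force: [-0.6, -0.2, 0.5]
opening: -0.003
grasp_force: 0.0
```

```bash
python3 - <<'E'
from h import *
for cam in("top","scene"):
    cv2.imwrite(f"pics/{cam}1.png",imaging.grab_frame(cam)[:,:,::-1])
s=telemetry.sense();p=np.array(s["eef_pos"]);print(p,s["tcp_rot"],s["contact_force"])
b=cv2.imread("pics/scene1.png")[170:310,230:400]; cv2.imwrite("pics/crop2.png",cv2.resize(b,None,fx=3,fy=3,interpolation=2))
E
```

```text
[634.79619796  43.23876703  72.88725296] [-3.14135409e+00  3.91706967e-04  1.10115071e+00] [-0.01324146  0.20978572  0.28069998]
```

View pics/crop2.png

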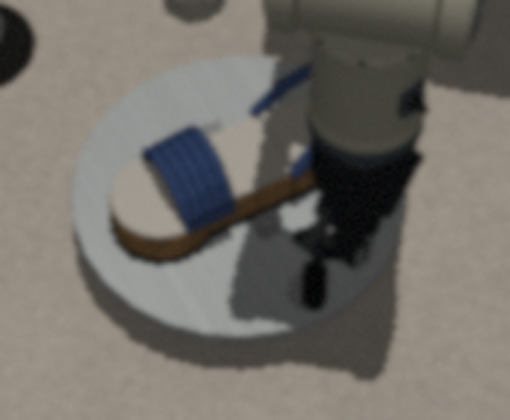

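The crop shows the finger tips behind the peg at crop (313,283), clear of the sandal. Pushing now.

step_arm([
  [[0,0,0.067],[0,0.033,0],-1],
  [[0,0,0.133],[-0.003,0.066,0],-1],
  [[0,0,0.2],[-0.008,0.1,0],-1],
  [[0,0,0.255],[-0.013,0.127,0],-1],
  [[0,0,0.31],[-0.02,0.155,0],-1],
  [[0,0,0.38],[-0.028,0.186,0],-1],
  [[0,0,0.455],[-0.04,0.222,0],-1],
  [[0,0,0.545],[-0.057,0.263,0],-1],
])

```text
clock: 4.1
eef_pos: [678.5, 9.7, 75.7]
tcp_rot: [3.139, -0.003, 0.671]
contact_force: [-0.4, 0.0, 1.2]
opening: -0.003
grasp_force: 0.0
```

step_arm([
  [[0,0,0.1],[-0.002,0.05,0],-1],
  [[0,0,0.21],[-0.009,0.105,0],-1],
  [[0,0,0.333],[-0.022,0.164,0],-1],
  [[0,0,0.467],[-0.042,0.228,0],-1],
  [[0,0,0.61],[-0.072,0.293,0],-1],
  [[0,0,0.767],[-0.112,0.36,0],-1],
  [[0,0,0.933],[-0.163,0.425,0],-1],
])

```text
clock: 4.8
eef_pos: [706.1, -77.7, 75.8]
tcp_rot: [3.141, -0.005, -0.064]
contact_force: [-0.6, 0.1, -0.4]
opening: 0.002
grasp_force: 0.0
```

step_arm([
  [[0,0,0.18],[-0.006,0.09,0],-1],
  [[0,0,0.2],[0.05,0.14,-0.05],-1],
  [[0,0,0.2],[0.2,0.15,-0.2],-1],
  [[0,0,0.2],[0.25,0.15,-0.45],0],
  [[0,0,0.2],[0.25,0.15,-0.65],1],
])

```text
clock: 5.3
eef_pos: [754.6, -110.5, 207.9]
tcp_rot: [-3.141, -0.006, -0.217]
contact_force: [0.5, 0.1, -0.1]
opening: 0.331
grasp_force: 0.0
```

```bash
cat >> h.py <<'E'
import json,os
def angs(cams=("top","scene"),names=("peg","toe"),log="a.json",verbose=1):
    L=json.load(open(log)) if os.path.exists(log) else []
    for cam in cams:
        t=telemetry.sense()["clock"];im=imaging.grab_frame(cam)
        for n in names:
            h,rr,o=(105,125,90) if n=="peg" else (95,100,0)
            for m in imaging.mark_of(cam,n)[:1]:
                d=at(cam,m["xy"],h)-C;a=np.arctan2(d[1],d[0])-np.radians(o)
                if abs(np.hypot(*d)-rr)<22 and m["conf"]>.35: L.append([t,a,m["conf"],n,cam])
                if verbose: print(cam,n,round(t,2),np.round(d),round(m["conf"],2),round(a%(2*np.pi),3))
    json.dump(L,open(log,"w"));return im
E
python3 - <<'E'
from h import *
for i in range(3): im=angs()
cv2.imwrite("pics/s2.png",im[:,:,::-1])
s=telemetry.sense();p=np.array(s["eef_pos"]);w=s["tcp_rot"][2];print(s["clock"],p,w,s["opening"])
rows(p,w,[(454,-371,231,w),(454,-371,67,w)])
E
```

```text
scene toe 5.45 [-107.  -30.] 0.77 3.418
top toe 5.6 [-115. -272.] 0.69 4.314
scene toe 5.75 [-102.   18.] 0.93 2.971
top peg 5.9 [ -47. -124.] 0.83 2.779
scene peg 6.05 [ -66. -104.] 0.57 2.577
scene toe 6.05 [-83.  65.] 0.76 2.481
6.2 [ 752.46211517 -109.10735395  202.1445845 ] -0.21547222410165667 0.9979249181614508
[[0, 0, np.float64(-0.0)], [-1.178, 1.598, -0.144]]
[[0, 0, np.float64(-0.0)], [-1.178, 1.598, 0.676]]
```

step_arm([
  [[0,0,0],[-0.7,0.95,0],1],
  [[0,0,0],[-0.7,0.95,0],1],
  [[0,0,0],[-0.7,0.95,0],1],
  [[0,0,0],[-0.7,0.95,0],1],
  [[0,0,0],[-0.7,0.95,0],1],
])

```text
clock: 6.7
eef_pos: [572.7, -266.4, 202.5]
tcp_rot: [3.141, 0.0, -0.216]
contact_force: [0.4, -1.0, -0.1]
opening: 0.997
grasp_force: 0.0
```

step_arm([
  [[0,0,0],[-0.48,0.65,0],1],
  [[0,0,0],[-0.48,0.65,0],1],
  [[0,0,0],[-0.48,0.65,0],1],
  [[0,0,0],[-0.48,0.65,0],1],
  [[0,0,0],[-0.48,0.65,0],1],
])

```text
clock: 7.2
eef_pos: [452.4, -372.4, 202.6]
tcp_rot: [3.141, -0.0, -0.219]
contact_force: [0.3, 0.1, 0.2]
opening: 0.996
grasp_force: 0.0
```

```bash
python3 - <<'E'
from h import *
angs(("scene","top"))
s=telemetry.sense();p=np.array(s["eef_pos"]);w=s["tcp_rot"][2];print(s["clock"],p,w,s["opening"])
rows(p,w,[(454,-371,p[2],w),(454,-371,67,w)])
E
```

```text
scene peg 7.2 [-83.  78.] 0.64 0.82
top peg 7.35 [-72.  89.] 0.64 0.681
top toe 7.35 [88. 60.] 0.86 0.597
7.5 [ 454.63819535 -370.25579733  202.17627227] -0.21367994540210722 1.00139228582031
[[0, 0, np.float64(-0.0)], [-0.002, 0.004, 0.0]]
[[0, 0, np.float64(-0.0)], [-0.002, 0.004, 0.676]]
```

Straight above the lamp. Lower, grip and lift a little.

step_arm([
  [[0,0,0],[0,0,0.22],1],
  [[0,0,0],[0,0,0.44],1],
  [[0,0,0],[0,0,0.6],1],
  [[0,0,0],[0,0,0.67],1],
  [[0,0,0],[0,0,0.67],0],
  [[0,0,0],[0,0,0.67],-1],
  [[0,0,0],[0,0,0.67],-1],
  [[0,0,0],[0,0,0.67],-1],
], squeeze=50)

```text
clock: 8.3
eef_pos: [454.4, -371.9, 70.0]
tcp_rot: [3.14, -0.002, -0.216]
contact_force: [1.2, 5.0, 2.4]
opening: 0.329
grasp_force: 1.8
```

step_arm([
  [[0,0,0],[0,0,0],-1],
  [[0,0,0],[0,0,-0.1],-1],
  [[0,0,0],[0,0,-0.25],-1],
  [[0,0,0],[0,0,-0.5],-1],
  [[0,0,0],[0,0,-0.75],-1],
  [[0,0,0],[0,0,-0.86],-1],
])

```text
clock: 8.9
eef_pos: [454.9, -372.5, 245.9]
tcp_rot: [3.138, -0.006, -0.216]
contact_force: [0.1, -0.2, -2.5]
opening: 0.319
grasp_force: 49.9
```

```bash
python3 - <<'E'
from h import *
im=angs(("top","scene"))
cv2.imwrite("pics/crop3.png",cv2.resize(im[40:300,150:410,::-1],None,fx=2,fy=2,interpolation=2))
s=telemetry.sense();p=np.array(s["eef_pos"]);w=s["tcp_rot"][2];print(s["clock"],p,s["tcp_rot"],s["opening"],s["grasp_force"],s["contact_force"])
E
```

```text
top peg 8.9 [123.  -1.] 0.82 4.703
top toe 8.9 [   4. -105.] 0.73 4.75
scene peg 9.05 [129. -19.] 0.72 4.564
scene toe 9.05 [ -9. -85.] 0.83 4.601
9.2 [ 452.52344938 -370.49867478  238.53708581] [-3.14030010e+00  2.55120813e-03 -2.15579406e-01] 0.31498142823964964 49.82907235622406 [ 1.00799221  1.11818003 -1.9634881 ]
```

View pics/crop3.png

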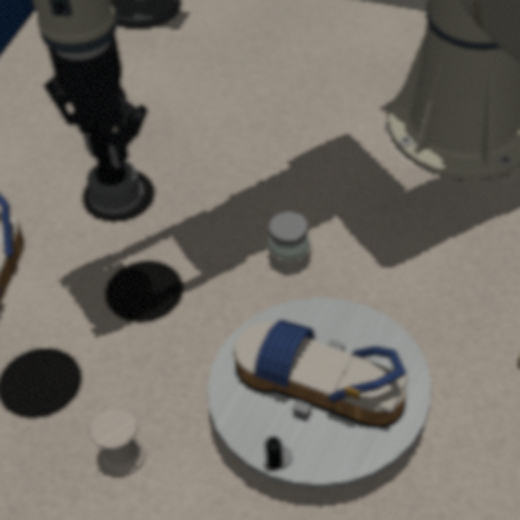

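The lamp hangs upright in the grip and the platter is coasting freely. I move to a waiting spot and collect more angle readings for the prediction.

step_arm([
  [[0,0,0],[0.06,-0.12,0],-1],
  [[0,0,0],[0.12,-0.3,0],-1],
  [[0,0,0],[0.12,-0.45,0],-1],
  [[0,0,0],[0.12,-0.55,0],-1],
  [[0,0,0],[0.12,-0.55,0],-1],
  [[0,0,0],[0.12,-0.55,0],-1],
  [[0,0,0],[0.12,-0.55,0],-1],
  [[0,0,0],[0.12,-0.55,0],-1],
])

```text
clock: 10.0
eef_pos: [500.1, -269.7, 239.8]
tcp_rot: [3.142, 0.001, -0.216]
contact_force: [-0.4, 0.4, -2.2]
opening: 0.314
grasp_force: 49.9
```

```bash
cat >> h.py <<'E'
from scipy.optimize import least_squares
def model(q,t):
    th,w,k=q;a=k*.0006/.024;b=k*.0004/.024;t=np.asarray(t)-9.
    e=np.exp(-a*t);ww=(w+b/a)*e-b/a
    return th-((w+b/a)*(1-e)/a-b/a*t), ww   # clockwise
def fit():
    L=[l for l in json.load(open("a.json")) if l[0]>5.3];t=np.array([l[0] for l in L]);a=np.array([l[1] for l in L])
    wr=lambda x:(x+np.pi)%(2*np.pi)-np.pi
    f=least_squares(lambda q:np.r_[wr(model(q,t)[0]-a)/.07,(q[2]-1)/.4],[4.65,1.45,1.],loss="soft_l1")
    print("fit",f.x,"res",np.round(wr(model(f.x,t)[0]-a),2).tolist());return f.x
def toe(q,t):
    th,w=model(q,t);return C+100*np.array([np.cos(th),np.sin(th)])
E
python3 - <<'E'
from h import *
for i in range(3): angs(("scene","top"),verbose=0)
q=fit();print(telemetry.sense()["clock"],telemetry.sense()["eef_pos"])
E
```

```text
fit [4.62252416 1.33812005 1.062392  ] res [0.02, 0.01, -0.03, -0.05, 0.04, 0.02, -0.06, 0.02, 0.05, 0.01, -0.01, -0.05, 0.0, 0.06, 0.04, -0.02, -0.07, 0.06, -0.04, 0.02, -0.01, 0.0, -0.05, 0.02]
10.9 [ 500.45491889 -268.89295245  240.26718338]
```

step_arm([
  [[0,0,0],[0,0,0],-1],
  [[0,0,0],[0,0,0],-1],
  [[0,0,0],[0,0,0],-1],
  [[0,0,0],[0,0,0],-1],
  [[0,0,0],[0,0,0],-1],
  [[0,0,0],[0,0,0],-1],
  [[0,0,0],[0,0,0],-1],
  [[0,0,0],[0,0,0],-1],
])

```text
clock: 11.7
eef_pos: [500.4, -268.9, 240.3]
tcp_rot: [-3.142, 0.0, -0.216]
contact_force: [0.2, 0.1, -2.9]
opening: 0.317
grasp_force: 49.9
```

```bash
cat > plan.py <<'E'
from h import *
import sys
# usage: plan.py n  -> n calls following the toe, from pose.json (commanded) or the sensed one
q=json.load(open("q.json"));s=telemetry.sense();t=s["clock"]
p=np.array(s["eef_pos"]);w=s["tcp_rot"][2];Z=float(sys.argv[3]) if len(sys.argv)>3 else 240
if os.path.exists("pose.json"): p,w=json.load(open("pose.json"));p=np.array(p)
print(t,p,s["eef_pos"])
R=np.array([[np.cos(w),np.sin(w),0],[np.sin(w),-np.cos(w),0],[0,0,-1]])
for c in range(int(sys.argv[1])):
    n=int(sys.argv[2]);out=[];cur=p.copy()
    for i in range(n):
        t+=.1;g=np.array([*toe(q,t),Z]);d=g-cur;L=np.linalg.norm(d)
        cur=cur+d*min(1,38/L);sh=np.round(R.T@(cur-p)/200,3);cur=p+R@sh*200
        out.append([[0,0,0],(sh+0.).tolist(),-1])
    print(json.dumps(out),"gap",round(np.linalg.norm(g-cur),1),"t",round(t,2),"w",round(float(model(q,t)[1]),2));p=cur
json.dump([p.tolist(),w],open("pose.json","w"))
E
python3 - <<'E'
from h import *
for i in range(3): angs(("scene","top"),verbose=0)
q=fit();json.dump(q.tolist(),open("q.json","w"));print(telemetry.sense()["clock"])
E
python3 plan.py 1 6; python3 - <<'E'
E
```

```text
fit [4.62164427 1.33544094 1.09896006] res [0.02, 0.01, -0.03, -0.05, 0.04, 0.01, -0.06, 0.02, 0.05, 0.01, -0.01, -0.05, 0.0, 0.06, 0.04, -0.02, -0.07, 0.07, -0.03, 0.02, -0.0, 0.01, -0.05, 0.02, -0.04, -0.06, 0.04, 0.05, -0.04, -0.14, 0.05, 0.08, 0.01, -0.1, 0.0, 0.03]
12.6
12.6 [ 500.46367083 -268.90358285  240.27066243] [ 500.46367083 -268.90358285  240.27066243]
[[[0, 0, 0], [0.091, -0.167, 0.0], -1], [[0, 0, 0], [0.187, -0.331, 0.0], -1], [[0, 0, 0], [0.289, -0.491, 0.0], -1], [[0, 0, 0], [0.399, -0.646, 0.0], -1], [[0, 0, 0], [0.518, -0.794, 0.001], -1], [[0, 0, 0], [0.648, -0.92, 0.001], -1]] gap 0.1 t 13.2 w 1.12
```

step_arm([
  [[0,0,0],[0.091,-0.167,0],-1],
  [[0,0,0],[0.187,-0.331,0],-1],
  [[0,0,0],[0.289,-0.491,0],-1],
  [[0,0,0],[0.399,-0.646,0],-1],
  [[0,0,0],[0.518,-0.794,0],-1],
  [[0,0,0],[0.648,-0.92,0],-1],
])

```text
clock: 13.2
eef_pos: [667.4, -115.3, 240.3]
tcp_rot: [-3.141, 0.0, -0.215]
contact_force: [0.7, -0.9, -2.7]
opening: 0.317
grasp_force: 50.2
```

```bash
python3 plan.py 5 8
```

```text
13.2 [ 666.41480159 -116.87601233  240.07066243] [ 667.40406903 -115.27889133  240.28342005]
[[[0, 0, 0], [-0.02, 0.052, 0.0], -1], [[0, 0, 0], [-0.045, 0.102, 0.0], -1], [[0, 0, 0], [-0.075, 0.148, 0.0], -1], [[0, 0, 0], [-0.111, 0.19, 0.0], -1], [[0, 0, 0], [-0.15, 0.228, 0.0], -1], [[0, 0, 0], [-0.193, 0.262, 0.0], -1], [[0, 0, 0], [-0.239, 0.29, 0.0], -1], [[0, 0, 0], [-0.288, 0.313, 0.0], -1]] gap 0.1 t 14.0 w 1.08
[[[0, 0, 0], [-0.051, 0.018, 0.0], -1], [[0, 0, 0], [-0.103, 0.03, 0.0], -1], [[0, 0, 0], [-0.156, 0.036, 0.0], -1], [[0, 0, 0], [-0.209, 0.037, 0.0], -1], [[0, 0, 0], [-0.262, 0.032, 0.0], -1], [[0, 0, 0], [-0.313, 0.022, 0.0], -1], [[0, 0, 0], [-0.363, 0.006, 0.0], -1], [[0, 0, 0], [-0.411, -0.015, 0.0], -1]] gap 0.1 t 14.8 w 1.04
[[[0, 0, 0], [-0.045, -0.025, 0.0], -1], [[0, 0, 0], [-0.087, -0.055, 0.0], -1], [[0, 0, 0], [-0.126, -0.089, 0.0], -1], [[0, 0, 0], [-0.161, -0.126, 0.0], -1], [[0, 0, 0], [-0.192, -0.167, 0.0], -1], [[0, 0, 0], [-0.218, -0.21, 0.0], -1], [[0, 0, 0], [-0.24, -0.256, 0.0], -1], [[0, 0, 0], [-0.257, -0.303, 0.0], -1]] gap 0.1 t 15.6 w 1.0
[[[0, 0, 0], [-0.012, -0.049, 0.0], -1], [[0, 0, 0], [-0.019, -0.098, 0.0], -1], [[0, 0, 0], [-0.021, -0.147, 0.0], -1], [[0, 0, 0], [-0.018, -0.197, 0.0], -1], [[0, 0, 0], [-0.011, -0.245, 0.0], -1], [[0, 0, 0], [0.001, -0.293, 0.0], -1], [[0, 0, 0], [0.018, -0.338, 0.0], -1], [[0, 0, 0], [0.039, -0.382, 0.0], -1]] gap 0.1 t 16.4 w 0.97
[[[0, 0, 0], [0.025, -0.041, 0.0], -1], [[0, 0, 0], [0.053, -0.08, 0.0], -1], [[0, 0, 0], [0.085, -0.115, 0.0], -1], [[0, 0, 0], [0.12, -0.147, 0.0], -1], [[0, 0, 0], [0.158, -0.176, 0.0], -1], [[0, 0, 0], [0.198, -0.201, 0.0], -1], [[0, 0, 0], [0.24, -0.221, 0.0], -1], [[0, 0, 0], [0.284, -0.238, 0.0], -1]] gap 0.1 t 17.2 w 0.93
```

step_arm([
  [[0,0,0],[-0.02,0.052,0],-1],
  [[0,0,0],[-0.045,0.102,0],-1],
  [[0,0,0],[-0.075,0.148,0],-1],
  [[0,0,0],[-0.111,0.19,0],-1],
  [[0,0,0],[-0.15,0.228,0],-1],
  [[0,0,0],[-0.193,0.262,0],-1],
  [[0,0,0],[-0.239,0.29,0],-1],
  [[0,0,0],[-0.288,0.313,0],-1],
])

```text
clock: 14.0
eef_pos: [595.7, -166.1, 240.4]
tcp_rot: [-3.142, -0.0, -0.216]
contact_force: [-0.5, -0.3, -1.4]
opening: 0.318
grasp_force: 50.5
```

step_arm([
  [[0,0,0],[-0.051,0.018,0],-1],
  [[0,0,0],[-0.103,0.03,0],-1],
  [[0,0,0],[-0.156,0.036,0],-1],
  [[0,0,0],[-0.209,0.037,0],-1],
  [[0,0,0],[-0.262,0.032,0],-1],
  [[0,0,0],[-0.313,0.022,0],-1],
  [[0,0,0],[-0.363,0.006,0],-1],
  [[0,0,0],[-0.411,-0.015,0],-1],
])

```text
clock: 14.8
eef_pos: [516.3, -144.7, 240.3]
tcp_rot: [-3.142, -0.0, -0.216]
contact_force: [-0.0, 0.6, -2.4]
opening: 0.315
grasp_force: 50.5
```

```bash
python3 - <<'E'
from h import *
q=json.load(open("q.json"));s=telemetry.sense();t=s["clock"];print(t,s["eef_pos"],s["tcp_rot"],toe(q,t))
im=imaging.grab_frame("scene")
m=imaging.mark_of("scene","peg")[:1]
for k in m:
    d=at("scene",k["xy"],105)-C;print(k["conf"],d,np.hypot(*d),(np.arctan2(d[1],d[0])-np.pi/2-model(q,t)[0]+np.pi)%(2*np.pi)-np.pi)
cv2.imwrite("pics/crop4.png",cv2.resize(im[130:300,200:400,::-1],None,fx=3,fy=3,interpolation=2))
os.remove("pose.json")
E
```

```text
14.8 [ 516.33664453 -144.67587455  240.317053  ] [-3.14150646e+00 -2.33930948e-05 -2.15551781e-01] [ 517.09748227 -145.26045911]
```

View pics/crop4.png

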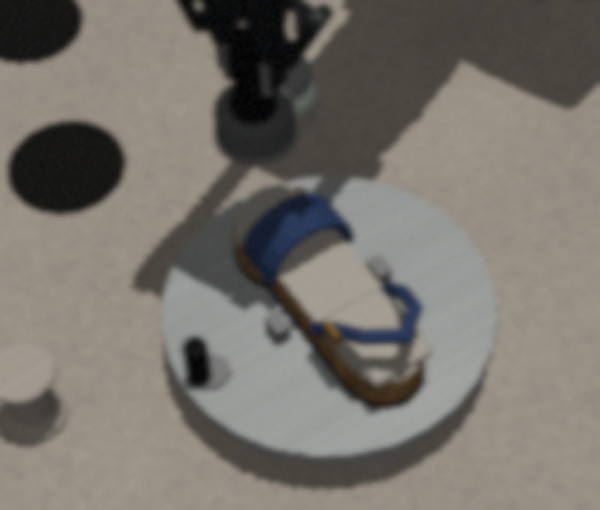

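The head hovers over the toe (crop (255,145) above the toe at about (265,210)). The peg's top at crop (194,342) gives a pixel check of the phase.

```bash
python3 - <<'E'
from h import *
q=json.load(open("q.json"));th,_=model(q,14.8)
uv=np.array(proj("scene",[*(C+125*np.array([np.cos(th+np.pi/2),np.sin(th+np.pi/2)])),105]))
print((uv-[200,130])*3); u2=np.array(proj("scene",[*toe(q,14.8),95]));print((u2-[200,130])*3);u2=np.array(proj("scene",[516.3,-144.7,178]));print((u2-[200,130])*3)
E
python3 plan.py 8 8
```

```text
[193.09495898 347.35493375]
[258.32054726 199.69583625]
[253.85933768 135.27760465]
14.9 [ 515.95291275 -144.29587001  240.30640581] [ 515.95291275 -144.29587001  240.30640581]
[[[0, 0, 0], [-0.081, -0.052, 0.002], -1], [[0, 0, 0], [-0.119, -0.086, 0.002], -1], [[0, 0, 0], [-0.154, -0.123, 0.002], -1], [[0, 0, 0], [-0.185, -0.164, 0.002], -1], [[0, 0, 0], [-0.211, -0.207, 0.002], -1], [[0, 0, 0], [-0.233, -0.253, 0.002], -1], [[0, 0, 0], [-0.25, -0.3, 0.002], -1], [[0, 0, 0], [-0.262, -0.349, 0.002], -1]] gap 0.1 t 15.7 w 1.0
[[[0, 0, 0], [-0.007, -0.049, 0.0], -1], [[0, 0, 0], [-0.009, -0.098, 0.0], -1], [[0, 0, 0], [-0.007, -0.148, 0.0], -1], [[0, 0, 0], [0.001, -0.196, 0.0], -1], [[0, 0, 0], [0.013, -0.244, 0.0], -1], [[0, 0, 0], [0.03, -0.289, 0.0], -1], [[0, 0, 0], [0.051, -0.333, 0.0], -1], [[0, 0, 0], [0.076, -0.374, 0.0], -1]] gap 0.1 t 16.5 w 0.96
[[[0, 0, 0], [0.028, -0.039, 0.0], -1], [[0, 0, 0], [0.06, -0.074, 0.0], -1], [[0, 0, 0], [0.095, -0.106, 0.0], -1], [[0, 0, 0], [0.133, -0.135, 0.0], -1], [[0, 0, 0], [0.173, -0.159, 0.0], -1], [[0, 0, 0], [0.215, -0.18, 0.0], -1]
[... 1045 characters left out ...]
 0.0], -1]] gap 0.1 t 19.7 w 0.83
[[[0, 0, 0], [-0.014, 0.039, 0.0], -1], [[0, 0, 0], [-0.031, 0.076, 0.0], -1], [[0, 0, 0], [-0.051, 0.111, 0.0], -1], [[0, 0, 0], [-0.074, 0.145, 0.0], -1], [[0, 0, 0], [-0.099, 0.176, 0.0], -1], [[0, 0, 0], [-0.126, 0.206, 0.0], -1], [[0, 0, 0], [-0.156, 0.232, 0.0], -1], [[0, 0, 0], [-0.188, 0.257, 0.0], -1]] gap 0.1 t 20.5 w 0.79
[[[0, 0, 0], [-0.033, 0.021, 0.0], -1], [[0, 0, 0], [-0.067, 0.04, 0.0], -1], [[0, 0, 0], [-0.103, 0.056, 0.0], -1], [[0, 0, 0], [-0.14, 0.069, 0.0], -1], [[0, 0, 0], [-0.177, 0.079, 0.0], -1], [[0, 0, 0], [-0.215, 0.086, 0.0], -1], [[0, 0, 0], [-0.253, 0.09, 0.0], -1], [[0, 0, 0], [-0.291, 0.091, 0.0], -1]] gap 0.2 t 21.3 w 0.76
```

step_arm([
  [[0,0,0],[-0.081,-0.052,0],-1],
  [[0,0,0],[-0.119,-0.086,0],-1],
  [[0,0,0],[-0.154,-0.123,0],-1],
  [[0,0,0],[-0.185,-0.164,0],-1],
  [[0,0,0],[-0.211,-0.207,0],-1],
  [[0,0,0],[-0.233,-0.253,0],-1],
  [[0,0,0],[-0.25,-0.3,0],-1],
  [[0,0,0],[-0.262,-0.349,0],-1],
])

```text
clock: 15.7
eef_pos: [480.8, -65.0, 240.3]
tcp_rot: [-3.142, -0.0, -0.215]
contact_force: [0.3, -0.2, -2.7]
opening: 0.314
grasp_force: 50.5
```

step_arm([
  [[0,0,0],[-0.007,-0.049,0],-1],
  [[0,0,0],[-0.009,-0.098,0],-1],
  [[0,0,0],[-0.007,-0.148,0],-1],
  [[0,0,0],[0.001,-0.196,0],-1],
  [[0,0,0],[0.013,-0.244,0],-1],
  [[0,0,0],[0.03,-0.289,0],-1],
  [[0,0,0],[0.051,-0.333,0],-1],
  [[0,0,0],[0.076,-0.374,0],-1],
])

```text
clock: 16.5
eef_pos: [512.3, 4.6, 240.2]
tcp_rot: [3.142, 0.0, -0.215]
contact_force: [-0.7, 0.2, -1.8]
opening: 0.317
grasp_force: 50.5
```

step_arm([
  [[0,0,0],[0.028,-0.039,0],-1],
  [[0,0,0],[0.06,-0.074,0],-1],
  [[0,0,0],[0.095,-0.106,0],-1],
  [[0,0,0],[0.133,-0.135,0],-1],
  [[0,0,0],[0.173,-0.159,0],-1],
  [[0,0,0],[0.215,-0.18,0],-1],
  [[0,0,0],[0.259,-0.197,0],-1],
  [[0,0,0],[0.304,-0.209,0],-1],
])

```text
clock: 17.3
eef_pos: [580.8, 31.9, 240.2]
tcp_rot: [3.142, 0.0, -0.216]
contact_force: [-1.9, -0.1, -2.6]
opening: 0.321
grasp_force: 50.5
```

step_arm([
  [[0,0,0],[0.045,-0.008,0],-1],
  [[0,0,0],[0.091,-0.012,0],-1],
  [[0,0,0],[0.137,-0.012,0],-1],
  [[0,0,0],[0.182,-0.007,0],-1],
  [[0,0,0],[0.227,0.001,0],-1],
  [[0,0,0],[0.27,0.014,0],-1],
  [[0,0,0],[0.312,0.03,0],-1],
  [[0,0,0],[0.352,0.05,0],-1],
])

```text
clock: 18.1
eef_pos: [647.2, 6.5, 240.2]
tcp_rot: [3.142, 0.0, -0.216]
contact_force: [0.4, 0.5, -2.3]
opening: 0.312
grasp_force: 50.5
```

```bash
python3 - <<'E'
from h import *
q=json.load(open("q.json"));s=telemetry.sense();t=s["clock"];print(t,s["eef_pos"],toe(q,t))
im=imaging.grab_frame("scene");th,_=model(q,t)
f=lambda p:((np.array(proj("scene",p))-[200,130])*3).round()
print("peg",f([*(C+125*np.array([np.cos(th+np.pi/2),np.sin(th+np.pi/2)])),105]),"toe",f([*toe(q,t),95]),"lens",f([*s["eef_pos"][:2],178]))
cv2.imwrite("pics/crop5.png",cv2.resize(im[130:300,200:400,::-1],None,fx=3,fy=3,interpolation=2))
E
```

```text
18.1 [647.23138588   6.49898218 240.23600788] [645.49854932   8.01556486]
peg [452. 205.] toe [394. 367.] lens [393. 308.]
```

View pics/crop5.png

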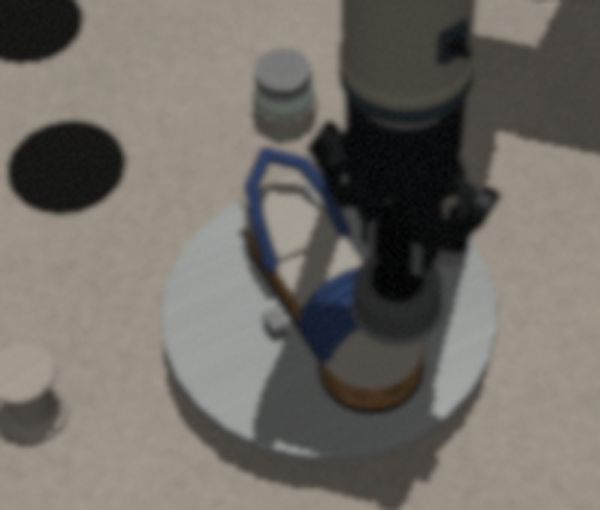

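The toe shows at crop (372,366), predicted at (394,367), so the platter runs somewhat ahead of the model. I work out the phase correction without spending time.

```bash
python3 - <<'E'
from h import *
q=json.load(open("q.json"));th=model(q,18.1)[0]
f=lambda p:((np.array(proj("scene",p))-[200,130])*3).round()
for d in(0,-.05,-.1,-.15,-.2,-.25):
    c,s=np.cos(th+d),np.sin(th+d);P=lambda x,y,z:f([C[0]+x*c-y*s,C[1]+x*s+y*c,z])
    print(d,"toe",P(100,0,95),"tip",P(112,0,95),"lower tip",P(112,0,56),"clamp?",P(0,-50,65))
for d in(0,-.05,-.1,-.15):   # check at 14.8: seen peg top (194,342)
    t2=model(q,14.8)[0]+d;print(d,f([*(C+125*np.array([np.cos(t2+np.pi/2),np.sin(t2+np.pi/2)])),105]),f([*(C+100*np.array([np.cos(t2),np.sin(t2)])),95]))
E
python3 - <<'E'
import cv2
b=cv2.imread("pics/crop5.png")[230:430,220:470];b=cv2.convertScaleAbs(b,alpha=1.5)
cv2.imwrite("pics/crop6.png",cv2.resize(b,None,fx=2.4,fy=2.4))
E
```

```text
0 toe [394. 367.] tip [402. 378.] lower tip [401. 404.] clamp? [274. 327.]
-0.05 toe [388. 370.] tip [396. 381.] lower tip [395. 407.] clamp? [273. 325.]
-0.1 toe [383. 372.] tip [390. 384.] lower tip [389. 410.] clamp? [271. 323.]
-0.15 toe [377. 375.] tip [383. 387.] lower tip [383. 413.] clamp? [270. 320.]
-0.2 toe [371. 377.] tip [377. 389.] lower tip [376. 415.] clamp? [269. 318.]
-0.25 toe [365. 379.] tip [370. 392.] lower tip [370. 417.] clamp? [268. 316.]
0 [193. 347.] [258. 200.]
-0.05 [189. 342.] [263. 197.]
-0.1 [185. 336.] [269. 195.]
-0.15 [182. 330.] [274. 193.]
```

View pics/crop6.png

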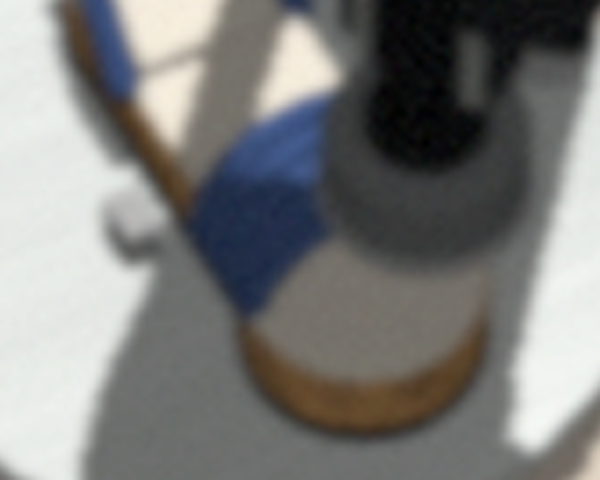

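The rounded front spans x 322 to 423, and for a 42 mm toe radius the model predicts 324 to 424. So the phase is right and the lens is over the toe. Following on.

step_arm([
  [[0,0,0],[0.055,0.034,0],-1],
  [[0,0,0],[0.09,0.063,0],-1],
  [[0,0,0],[0.121,0.095,0],-1],
  [[0,0,0],[0.149,0.128,0],-1],
  [[0,0,0],[0.176,0.163,0],-1],
  [[0,0,0],[0.198,0.2,0],-1],
  [[0,0,0],[0.217,0.239,0],-1],
  [[0,0,0],[0.232,0.279,0],-1],
])

```text
clock: 18.95
eef_pos: [680.1, -58.2, 240.2]
tcp_rot: [3.142, 0.0, -0.216]
contact_force: [-0.1, 0.6, -3.3]
opening: 0.315
grasp_force: 50.5
```

step_arm([
  [[0,0,0],[0.012,0.041,0],-1],
  [[0,0,0],[0.02,0.083,0],-1],
  [[0,0,0],[0.025,0.125,0],-1],
  [[0,0,0],[0.026,0.167,0],-1],
  [[0,0,0],[0.024,0.209,0],-1],
  [[0,0,0],[0.018,0.25,0],-1],
  [[0,0,0],[0.009,0.29,0],-1],
  [[0,0,0],[-0.004,0.329,0],-1],
])

```text
clock: 19.75
eef_pos: [664.9, -122.1, 240.3]
tcp_rot: [-3.142, -0.0, -0.216]
contact_force: [0.5, -0.6, -2.4]
opening: 0.315
grasp_force: 50.5
```

step_arm([
  [[0,0,0],[-0.016,0.037,0],-1],
  [[0,0,0],[-0.035,0.073,0],-1],
  [[0,0,0],[-0.056,0.108,0],-1],
  [[0,0,0],[-0.08,0.14,0],-1],
  [[0,0,0],[-0.106,0.171,0],-1],
  [[0,0,0],[-0.134,0.199,0],-1],
  [[0,0,0],[-0.165,0.225,0],-1],
  [[0,0,0],[-0.197,0.248,0],-1],
])

```text
clock: 20.55
eef_pos: [615.4, -161.8, 240.3]
tcp_rot: [-3.142, 0.0, -0.216]
contact_force: [-0.4, -0.4, -3.0]
opening: 0.317
grasp_force: 50.5
```

```bash
rm pose.json; python3 - <<'E'
from h import *
q=json.load(open("q.json"));s=telemetry.sense();print(s["eef_pos"],toe(q,s["clock"]))
E
python3 plan.py 2 8
```

```text
[ 615.43826895 -161.82467078  240.29337871] [ 614.92976603 -160.75109637]
20.55 [ 615.43826895 -161.82467078  240.29337871] [ 615.43826895 -161.82467078  240.29337871]
[[[0, 0, 0], [-0.038, 0.015, 0.001], -1], [[0, 0, 0], [-0.073, 0.033, 0.001], -1], [[0, 0, 0], [-0.109, 0.047, 0.001], -1], [[0, 0, 0], [-0.146, 0.059, 0.001], -1], [[0, 0, 0], [-0.184, 0.068, 0.001], -1], [[0, 0, 0], [-0.222, 0.073, 0.001], -1], [[0, 0, 0], [-0.26, 0.076, 0.001], -1], [[0, 0, 0], [-0.298, 0.076, 0.001], -1]] gap 0.1 t 21.35 w 0.76
[[[0, 0, 0], [-0.038, -0.003, 0.0], -1], [[0, 0, 0], [-0.075, -0.009, 0.0], -1], [[0, 0, 0], [-0.111, -0.018, 0.0], -1], [[0, 0, 0], [-0.147, -0.029, 0.0], -1], [[0, 0, 0], [-0.181, -0.043, 0.0], -1], [[0, 0, 0], [-0.214, -0.059, 0.0], -1], [[0, 0, 0], [-0.246, -0.078, 0.0], -1], [[0, 0, 0], [-0.276, -0.098, 0.0], -1]] gap 0.1 t 22.15 w 0.73
```

step_arm([
  [[0,0,0],[-0.038,0.015,0],-1],
  [[0,0,0],[-0.073,0.033,0],-1],
  [[0,0,0],[-0.109,0.047,0],-1],
  [[0,0,0],[-0.146,0.059,0],-1],
  [[0,0,0],[-0.184,0.068,0],-1],
  [[0,0,0],[-0.222,0.073,0],-1],
  [[0,0,0],[-0.26,0.076,0],-1],
  [[0,0,0],[-0.298,0.076,0],-1],
])

```text
clock: 21.35
eef_pos: [554.0, -163.5, 240.3]
tcp_rot: [-3.142, 0.0, -0.216]
contact_force: [0.5, 0.1, -2.3]
opening: 0.311
grasp_force: 50.5
```

step_arm([
  [[0,0,0],[-0.038,-0.003,0],-1],
  [[0,0,0],[-0.075,-0.009,0],-1],
  [[0,0,0],[-0.111,-0.018,0],-1],
  [[0,0,0],[-0.147,-0.029,0],-1],
  [[0,0,0],[-0.181,-0.043,0],-1],
  [[0,0,0],[-0.214,-0.059,0],-1],
  [[0,0,0],[-0.246,-0.078,0],-1],
  [[0,0,0],[-0.276,-0.098,0],-1],
])

```text
clock: 22.15
eef_pos: [504.5, -132.3, 240.3]
tcp_rot: [-3.142, -0.0, -0.216]
contact_force: [0.2, 0.4, -2.2]
opening: 0.312
grasp_force: 50.5
```

```bash
rm pose.json; python3 - <<'E'
from h import *
q=json.load(open("q.json"));angs(("top",)); fit()
s=telemetry.sense();p=np.array(s["eef_pos"]);w=s["tcp_rot"][2];print(s["clock"],p,toe(q,s["clock"]))
rows(p,w,[(461,-363,240,w),(461,-363,69,w)])
E
```

```text
top peg 22.15 [  70. -105.] 0.76 3.729
top toe 22.15 [-86. -49.] 0.65 3.659
fit [4.62799951 1.33599028 1.0519298 ] res [0.01, 0.0, -0.03, -0.06, 0.04, 0.02, -0.06, 0.03, 0.06, 0.01, -0.0, -0.04, 0.01, 0.07, 0.05, -0.01, -0.06, 0.07, -0.03, 0.03, -0.0, 0.01, -0.04, 0.02, -0.05, -0.07, 0.04, 0.04, -0.04, -0.15, 0.04, 0.08, 0.0, -0.1, -0.01, 0.02, -0.03, 0.04]
22.3 [ 504.72365845 -132.37122805  240.36851978] [ 497.5148442  -124.31415934]
[[0, 0, np.float64(-0.0)], [0.032, 1.173, 0.002]]
[[0, 0, np.float64(-0.0)], [0.032, 1.173, 0.857]]
```

The tracking held: 9 s at over 0.7 rad/s, with the platter still in phase with the model. Now I bring the lamp back to its pad.

step_arm([
  [[0,0,0],[0,0.15,0],-1],
  [[0,0,0],[0.01,0.38,0],-1],
  [[0,0,0],[0.02,0.62,0],-1],
  [[0,0,0],[0.03,0.82,0],-1],
  [[0,0,0],[0.03,0.95,0],-1],
  [[0,0,0],[0.03,1,0],-1],
])

```text
clock: 22.9
eef_pos: [467.5, -332.0, 240.1]
tcp_rot: [3.141, -0.0, -0.218]
contact_force: [-0.6, 0.2, -2.4]
opening: 0.315
grasp_force: 50.6
```

step_arm([
  [[0,0,0],[0,0.1,0],-1],
  [[0,0,0],[0,0.173,0.1],-1],
  [[0,0,0],[0,0.173,0.3],-1],
  [[0,0,0],[0,0.173,0.5],-1],
  [[0,0,0],[0,0.173,0.65],-1],
  [[0,0,0],[0,0.173,0.75],-1],
  [[0,0,0],[0,0.173,0.8],-1],
  [[0,0,0],[0,0.173,0.8],-1],
])

```text
clock: 23.7
eef_pos: [460.3, -362.3, 79.2]
tcp_rot: [-3.14, 0.002, -0.215]
contact_force: [-0.1, -1.0, -1.0]
opening: 0.317
grasp_force: 50.7
```

```bash
python3 - <<'E'
from h import *
s=telemetry.sense();p=np.array(s["eef_pos"]);w=s["tcp_rot"][2];print(s["clock"],p,s["tcp_rot"],s["contact_force"])
rows(p,w,[(461,-363,70,w),(461,-363,68,w)])
E
```

```text
23.7 [ 460.29146623 -362.30843154   79.15198139] [-3.14047361e+00  2.02034662e-03 -2.15086689e-01] [-0.08725321 -1.00567327 -1.02716704]
[[0, 0, np.float64(-0.0)], [0.004, 0.003, 0.046]]
[[0, 0, np.float64(-0.0)], [0.004, 0.003, 0.056]]
```

step_arm([
  [[0,0,0],[0,0,0.03],-1],
  [[0,0,0],[0,0,0.05],-1],
  [[0,0,0],[0,0,0.058],-1],
  [[0,0,0],[0,0,0.058],-1],
  [[0,0,0],[0,0,0.058],-1],
])

```text
clock: 24.2
eef_pos: [461.2, -363.4, 70.0]
tcp_rot: [3.141, -0.002, -0.216]
contact_force: [-0.8, 2.1, 6.6]
opening: 0.314
grasp_force: 51.1
```

Contact with the pad is felt (+6.6 N). Release and rise.

step_arm([
  [[0,0,0],[0,0,0],0],
  [[0,0,0],[0,0,0],1],
  [[0,0,0],[0,0,0],1],
  [[0,0,0],[0,0,0],1],
  [[0,0,0],[0,0,0],1],
  [[0,0,0],[0,0,-0.15],1],
  [[0,0,0],[0,0,-0.4],1],
  [[0,0,0],[0,0,-0.65],1],
])

```text
clock: 25.0
eef_pos: [459.9, -362.7, 199.4]
tcp_rot: [-3.141, 0.002, -0.216]
contact_force: [0.6, -0.2, -0.0]
opening: 0.997
grasp_force: 0.0
```

step_arm([
  [[0,0,0],[0,0,-0.2],1],
  [[0,0,0],[-0.4,0,-0.2],1],
  [[0,0,0],[-0.6,0,-0.2],1],
  [[0,0,0],[-0.6,0,-0.2],1],
  [[0,0,0],[-0.6,0,-0.2],1],
  [[0,0,0],[-0.6,0,-0.2],1],
])

```text
clock: 25.6
eef_pos: [343.9, -338.0, 239.1]
tcp_rot: [3.141, -0.001, -0.216]
contact_force: [0.7, -0.5, 0.7]
opening: 0.995
grasp_force: 0.0
```

```bash
python3 - <<'E'
from h import *
a=imaging.grab_frame("top")[130:310,210:470,::-1];b=imaging.grab_frame("scene")[100:300,130:400,::-1]
for m in imaging.mark_of("scene","lamp")[:2]: print(m,at("scene",m["xy"],6))
cv2.imwrite("pics/end.png",cv2.vconcat([cv2.resize(a,(400,277)),cv2.resize(b,(400,296))]))
s=telemetry.sense();print(s["clock"],s["eef_pos"],s["opening"],s["contact_force"])
E
```

```text
{'xy': [219.9, 183.8], 'conf': 0.88} [ 459.88340721 -364.41347321]
{'xy': [330.9, 185.3], 'conf': 0.27} [379.65899914 -63.70937195]
25.75 [ 344.54350426 -337.94592498  238.67483507] 1.0015288789184316 [-0.00949605  0.10172896 -0.07982377]
```

View pics/end.png

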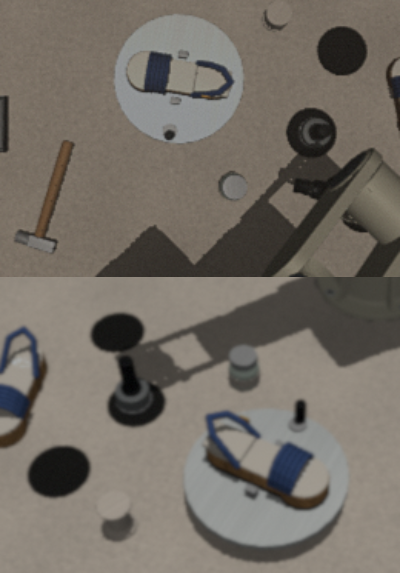

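The picture shows the lamp upright on its pad (top half (315,130), lower half (130,390)), the gripper clear, and the other things where they were.

```bash
python3 -c "
from rig import r
print(r.sign_off())"
```

```text
the job is handed in; nothing more can be done
None
```

The job is handed in at about 26 s of the allowed 54 s: the turntable was set coasting clockwise, peaking at about 1.5 rad/s; the lens followed the toe for about 9 s with the table above 0.7 rad/s; and the lamp stands upright back on its pad.

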